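Peel the top tray off a stuck nested stack

ROBOT

A 6-joint arm with a two-finger parallel gripper is mounted at the origin on the work surface. World frame = base frame: x ahead of the robot, y to its left, z up, the work surface at z = 0. Lengths are in mm, angles in rad, forces in N, time in s.
With the tool pointing down it reaches from about 350 to 975 mm from the base axis. Payload 7.1 kg.
Tool frame: the origin (TCP) lies on the front face of the gripper's body, between the roots of the fingers; the fingertips stand 80 mm ahead of it and the grasp point (between the pads) lies 61 mm ahead of it; z points along the fingers, y is the line along which they close (so a half turn about z gives the same grasp; the last joint's range is limited). The gripper opens to 88 mm and grips with 3 to 60 N. Pads are 20 mm wide; open, the fingers measure 115 mm over their backs; the gripper's body (75 mm by 178 mm) begins 61 mm behind the grasp point.
Start: joints at [-1.196, 0.423, 1.63, -0, 1.089, -0.019], TCP at [239.829, -577.138, 302.675] pointing down, gripper open.
Joint ranges: [-3, 3], [-0.9, 2.11], [0.09, 2.58], [-1.31, 4.45], [0.11, 2.69], [-2.54, 2.54]. Speed limits (rad/s): [2.39, 2.39, 3.01, 3.14, 3.14, 3.14].

INTERFACE

Orientations are given as a rotation vector (axis times angle).
In Python, from workcell import readout, vision, close_job gives the robot as it stands.
- The arm moves only by the tool servo_tool, never from a script. Its argument "plan" is a list that holds one entry, the list of rows, each a list of 7 numbers: the gripper command: -1 is fully open, 1 is shut, values between are in proportion, then the shift along the world's x, y, z in units of 40 mm (1.0 is 40 mm), then the turn, a rotation vector about the world's x, y, z in units of 5 degrees (1.0 is 5 degrees). A call has 1 to 5 rows; each row shifts and turns the commanded pose from where the row before left it; what a row does not reach is not made up. A row lasts 1/12 s, in which the tool goes at most 41.7 mm and 7.16 degrees, less where a joint would pass 70% of its speed; a pose out of reach is approached as far as the arm can. A call is refused whole if a number of a shift passes 1 or a number of a turn 1, either way. A call with a gripper value outside its range is refused whole. The fingers move at their own pace and stop on an object; the grip force is fixed at half the most. Time passes only in rows, so rows that do not move let the fingers close. It gives the time, the measured TCP pose, the force, the opening and the grip force at its end, in the units of the state.
- readout.get_obs(): the state, without advancing time (a new reading comes with each control period).
- vision.get_image(name): name is "side" or "top"; returns the picture (480x640x3 uint8, red, green, blue); there is no depth.
- vision.camera_params(name): a dict with "fx", "fy", "cx", "cy" (pixels), "rvec" (rotation vector, rad) and "tvec" (3), from world to camera coordinates, as OpenCV has them. Camera axes: x right, y down, z forward; pixel columns grow to the right and rows downward; lengths in mm; the calibration is good to about 2 mm. A picture is of the moment at which its call begins. camera_params takes no time and is no camera call.
- close_job(): hands the job in; it is judged then, once.
The state is a dict: "t": time; "qpos": joint angles; "qvel": joint speeds; "joint_torque": joint torques, N m; "ee_pos": TCP position; "orientation": TCP orientation; "ft_force": force on the tool from outside, world axes, zero at the start; "moment": the same for the moment, N m; "width": finger opening in mm; "grasp_force": force on a finger pad.
Only numpy, scipy, OpenCV 4.12 (cv2) and the standard library are available. Lean on these libraries where they do the work, as an engineer would, in place of code of your own. Each camera call takes 0.05 s, during which the arm holds its last target. There are 200 camera calls.

TASK

Push the stack of nested aluminium trays along the white board until it comes up firmly and squarely against the raised back stop. The top tray is stuck in the one below: peel it off by lifting it at one corner first while the opposite corner stays down, leaving the rest of the stack standing at the stop, and finish while still holding the tray up in the gripper, right way up and about level, about 10 cm clear above the stack. Push gently, and do not disturb the other things on the table.

Things in the scene. Friction and masses are not known exactly. Their poses are not given: they have to be found in the camera images.
- board: Fixed white plastic make-up board, 270 mm (x) by 400 mm (y), 12 mm thick, lying on the table. Origin on the table; +x points across the board to its back stop, a white rail over the full width that stands up 56 mm above the board (30 mm thick). The trays are pushed in the board's +x direction.
- stop: The back stop rail, fixed on the board. Origin in the middle of the lower edge of its face towards the robot, 115 mm along the board's x from its origin, 12 mm above the table; its x axis points into the rail. Only the two lowest tray rims meet the rail; the trays above stand over it.
- stack_center (a point): Middle of the lower stack: four formed aluminium trays stuck fast together as one piece, about 1.2 kg, 83 mm high, loose on the board (slides easily, friction about 0.25). Rims 160 mm in x, 220 mm in y, one above the other with the same outline. Point is 42 mm above the underside, 54 mm over the table. Pushed home, it is 80 mm before the stop's face.
- stack: The same lower stack; origin in the centre of its underside, x along the short side, z up. The walls flare outward by 20 degrees: the underside measures 127 by 187 mm. The topmost rim of the lower stack is 83 mm above the underside, the others 16, 32 and 48 mm lower.
- tray_center (a point): Centre (17.5 mm over its underside) of the loose top tray, like the others: rim 160 mm (x) by 220 mm (y), 35 mm high, about 0.3 kg, open side up. All round runs a flat-sided rim bead 8 mm wide, 6 mm high (the topmost 6 mm); below it the 2 mm wall slopes inward. The next tray's rim lies 16 mm lower: pinch the bead, one fingertip inside the tray, one outside, 8 to 12 mm deep.
- tray: The same top tray; origin in the centre of its underside, 64 mm above the stack's origin while nested; z up to its open side. It nests with about 1.5 mm of play and sticks: under each corner a foot is pinched by a black rubber grip in the tray below, which holds until that corner is raised about 12 mm. Lifted at one corner it comes away with about 5 N there, straight up with about 9 N, weight included.
- near_left (a point): Outer corner of the top tray's rim, at the rim's top: near is the -x side (towards the robot), left is +y in the tray's axes. 99 mm above the stack's underside while nested.
- near_right (a point): Outer corner of the top tray's rim, at the rim's top: near is the -x side (towards the robot), right is -y in the tray's axes. 99 mm above the stack's underside while nested.
- far_left (a point): Outer corner of the top tray's rim, at the rim's top: far is the +x side (towards the stop), left is +y in the tray's axes. 99 mm above the stack's underside while nested.
- far_right (a point): Outer corner of the top tray's rim, at the rim's top: far is the +x side (towards the stop), right is -y in the tray's axes. 99 mm above the stack's underside while nested.
- shaker: Bystander: small glass shaker with a steel cap, 40 mm across, 65 mm high, standing on the board at its far left, beside the trays; leave it where it is.
- spread_jar: Bystander: amber glass jar, 80 mm across, 110 mm high, on the table to the left; leave it where it is.
- syrup_bottle: Bystander: clear bottle, 64 mm across, 190 mm high, on the table to the left; leave it where it is.
- spread_pail: Bystander: white pail, 150 mm across, 160 mm high, on the table to the right; leave it where it is.
- tea_carton: Bystander: cardboard carton, 70 by 130 mm, 80 mm high, on the table to the right; leave it where it is.
- spatula: Bystander: black-handled spatula lying on the table near the robot on the right; origin under its middle; leave it where it is.

How it is judged (in metres and radians):
On the way, in this order (a step that is already met when the one before it is completed fails the run):
1. the stack is pressed against the back stop, square to it within 5 degrees (x of stack_center in the frame of board above 0.027 m and angle between the x axis of stack and the x axis of board, either way round below 0.09 rad and contact force between stack and stop above 2 N), for 0.1 s.
2. one corner of the top tray is raised at least 12 mm out of the stack while the opposite corner is still down within 6 mm, the stack standing at the stop (x of stack_center in the frame of board above 0.027 m and angle between the x axis of stack and the x axis of board, either way round below 0.09 rad and ((z of near_left in the frame of stack above 0.111 m and z of far_right in the frame of stack below 0.105 m) or (z of near_right in the frame of stack above 0.111 m and z of far_left in the frame of stack below 0.105 m) or (z of far_left in the frame of stack above 0.111 m and z of near_right in the frame of stack below 0.105 m) or (z of far_right in the frame of stack above 0.111 m and z of near_left in the frame of stack below 0.105 m))), for 0.05 s.
At the end, for the whole second after the job is handed in: Top tray gripped and carried by the fingers alone, its centre 190 mm or more above the table, open side up within 25 degrees of level, still; lower stack upright on the board, within 12 mm of the stop, square within 5 degrees; other things within 30 mm of their places (z of tray_center in the frame of board above 0.19 m and angle between tray's own z axis and vertical below 0.44 rad and contact force between the fingers and tray above 1 N and contact force between tray and stack below 0.1 N and contact force between tray and board below 0.1 N and linear speed of tray below 0.04 m/s and linear speed of stack below 0.02 m/s and angle between stack's own z axis and vertical below 0.05 rad and angle between the x axis of stack and the x axis of board, either way round below 0.09 rad and x of stack_center in the frame of board above 0.023 m and distance of each of shaker, spread_jar, syrup_bottle, spread_pail, tea_carton, spatula from where it was at the start of the episode below 0.03 m); the arm keeps its last pose, push and grip.
It fails at once if a bystander is shoved or knocked over (distance of any of shaker, spread_jar, syrup_bottle, spread_pail, tea_carton, spatula from where it was at the start of the episode above 0.04 m or angle between any of shaker, spread_jar, syrup_bottle, spread_pail, tea_carton's own z axis and vertical above 0.5 rad).
It fails at once if the stack tips by more than 12 degrees (angle between stack's own z axis and vertical above 0.21 rad).
It fails at once if the stack is lifted off the board (height (world z) of stack_center above 0.084 m).
It fails at once if the stack is rammed: pushed with more than 40 N (contact force between the fingers and stack above 40 N).
It also fails if it takes over 54 s, if anything falls off the work surface, if the arm or the gripper's body presses on something with over 40 N, if the wrist force passes 120 N, or if a joint passes its speed limit or range.

## Working session

There is one attempt and no reset: what is moved stays moved. The work goes in short steps, Python scripts to look and compute and a tool call to move; the robot and the scene stay as the last step left them, time stands still between calls to the robot, and variables do not carry over. Pictures are saved under pics/ and viewed, at most 10 in all, crops included, and the job is handed in when it is done.

Besides the shell and the picture viewer there is one more tool, called in YAML: its name, and indented under it one key for each argument. servo_tool: Moves the arm, as the interface text tells. Its arguments: {"type":"object","properties":{"plan":{"type":"array"}},"required":["plan"]}

```bash
mkdir -p pics; python3 - <<'E'
from workcell import readout, vision
import cv2
for n in("top","side"):
    cv2.imwrite(f"pics/{n}0.png",vision.get_image(n)[:,:,::-1]); print(vision.camera_params(n))
o=readout.get_obs();print(o['t'],o['ee_pos'],o['orientation'],o['ft_force'],o['width'])
E
```

```text
{'fx': 615.1088414570714, 'fy': 615.1088414570714, 'cx': 316.03098402006077, 'cy': 242.34254457618218, 'rvec': array([ 2.12850394, -2.1393931 ,  0.15191235]), 'tvec': array([   9.40155657,  547.85292811, 1374.10280696])}
{'fx': 516.4879588359038, 'fy': 516.4879588359038, 'cx': 325.2842530653206, 'cy': 237.40309440935084, 'rvec': array([ 0.26499375, -2.86189252,  1.07456717]), 'tvec': array([ 540.98034213,  135.37771897, 1325.45003327])}
0.1 [ 239.70499889 -576.78421267  301.96721697] [-3.07954397e+00 -6.14300973e-01  3.58579003e-04] [ 0.74011961  0.52287887 -0.71219501] 87.58926164392238
```

View pics/top0.png

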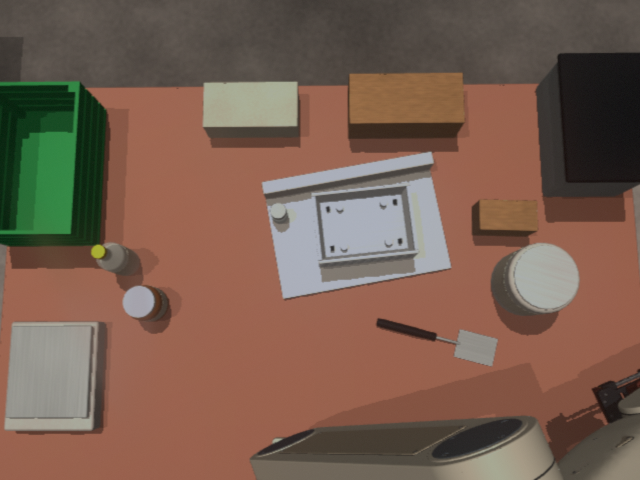

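View pics/side0.png

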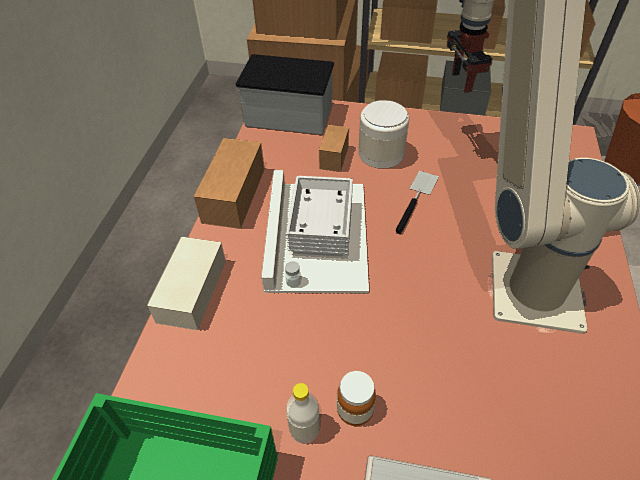

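The top view has +x up and +y left. The stack sits at about (365,225) px, the rail runs from (264,188) to (432,160), and the shaker is at (279,212). I'll enlarge this to pick the corners.

```bash
python3 - <<'E'
import cv2
a=cv2.imread("pics/top0.png")[145:305,255:460]
cv2.imwrite("pics/c0.png",cv2.resize(a,None,fx=3.75,fy=3.75,interpolation=cv2.INTER_CUBIC))
E
cat > h.py <<'E'
import numpy as np, cv2
from workcell import vision
def proj(n,P):
    c=vision.camera_params(n);K=np.array([[c['fx'],0,c['cx']],[0,c['fy'],c['cy']],[0,0,1]])
    return cv2.projectPoints(np.float64(P).reshape(-1,1,3),c['rvec'],c['tvec'],K,None)[0][:,0]
def unproj(n,uv,z):
    c=vision.camera_params(n);R=cv2.Rodrigues(c['rvec'])[0];C=-R.T@c['tvec']
    d=np.array([[(u-c['cx'])/c['fx'],(v-c['cy'])/c['fy'],1] for u,v in uv])@R
    return C+d*((z-C[2])/d[:,2])[:,None]
E
```

```text
(no output)
```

View pics/c0.png

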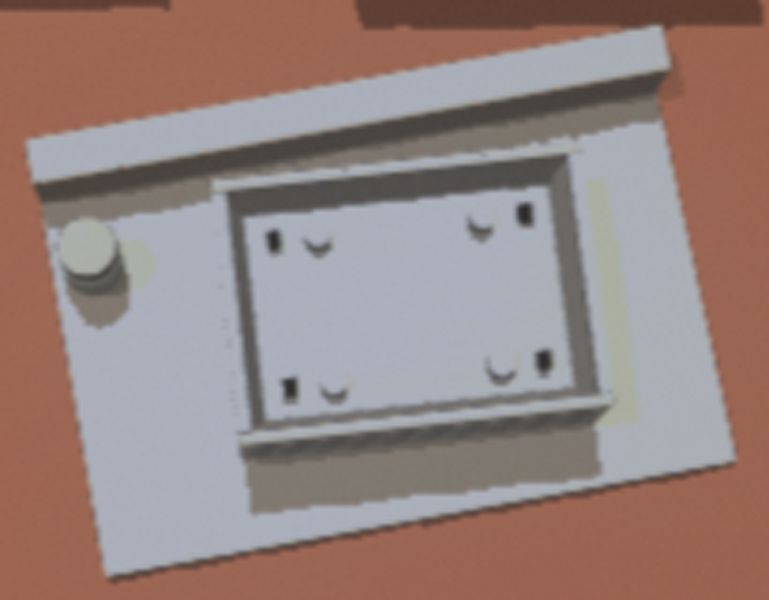

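Crop pixels: tray rim corners are at about (212,182), (582,147), (613,402) and (238,442). The rail's top front edge runs from (37,184) to (670,70), and the board's near corners are (107,578) and (735,462). The stack is turned about 5° relative to the board.

```bash
python3 - <<'E'
import numpy as np
from h import *
f=lambda L:[(u/3.75+255-.37,v/3.75+145-.37) for u,v in L]
r=unproj("top",f([(212,182),(582,147),(613,402),(238,442)]),111);print("rim FL FR NR NL",r.round(0).tolist(),[np.linalg.norm(r[i]-r[i-1]).round() for i in range(4)])
s=unproj("top",f([(37,184),(670,70)]),68);b=unproj("top",f([(107,578),(735,462)]),12)
print("rail",s.round().tolist(),np.linalg.norm(s[0]-s[1]),"board near",b.round().tolist(),np.linalg.norm(b[0]-b[1]))
y=(s[0]-s[1]+b[0]-b[1])[:2];y/=np.linalg.norm(y);x=np.array([y[1],-y[0]]);yaw=np.arctan2(x[1],x[0])
q=np.array([0,0.]);yy=(r[0]-r[1]+r[3]-r[2])[:2];xx=(r[0]-r[3]+r[1]-r[2])[:2]
print("yaw board",np.degrees(yaw),"stack",np.degrees(np.arctan2(-yy[0],yy[1])),np.degrees(np.arctan2(xx[1],xx[0])))
c=r.mean(0)[:2];sc=s.mean(0)[:2];bc=b.mean(0)[:2]
print("c",c,"to stop along x",(sc-c)@x,"lateral",(c-sc)@y,"rail-near depth (exp 250)",(sc-bc)@x, "x",x)
sh=unproj("top",f([(89,247)]),77);print("shaker",sh,(sh[0][:2]-sc)@x,(sh[0][:2]-sc)@y)
# side check
print(proj("side",r).round())
t=unproj("top",[(380,322),(435,338),(497,343),(455,360)],8);print("spat",t.round().tolist())
E
```

```text
rim FL FR NR NL [[648.0, 16.0, 111.0], [667.0, -203.0, 111.0], [515.0, -217.0, 111.0], [493.0, 1.0, 111.0]] [np.float64(156.0), np.float64(220.0), np.float64(153.0), np.float64(219.0)]
rail [[658.0, 124.0, 68.0], [726.0, -264.0, 68.0]] 394.55269366944657 board near [[421.0, 84.0, 12.0], [491.0, -307.0, 12.0]] 396.7607104831457
yaw board 10.112501226319544 stack 5.459068453763374 5.288459824906772
c [ 580.65628954 -100.62508077] to stop along x 114.99388408406153 lateral -10.361105500803285 rail-near depth (exp 250) 239.99649935463998 x [0.98446489 0.17558153]
shaker [[616.16001399  91.28125924  77.        ]] -46.34650530302691 172.33015092426862
[[286. 232.]
 [298. 174.]
 [352. 178.]
 [347. 236.]]
spat [[366.0, -140.0, 8.0], [329.0, -265.0, 8.0], [317.0, -407.0, 8.0], [279.0, -309.0, 8.0]]
```

Both measurements agree with the given sizes: rim about 155x220, rail about 395. The stop is about 115 mm from the stack centre, so the push is about 35 mm. I'll move to behind the stack, square to the board, with the fingertips tilted 10° forward.

servo_tool:
  plan:
    - [[-1, 0.38, 0.865, 0, 0, 0, -0.5], [-1, 0.38, 0.865, 0, 0, 0, -0.5], [-1, 0.38, 0.865, 0, 0, 0, -0.5], [-1, 0.38, 0.865, 0, 0, 0, -0.5], [-1, 0.38, 0.865, 0, 0, 0, -0.5]]

```text
t: 0.52
ee_pos: [315.9, -402.4, 302.3]
orientation: [-3.129, -0.271, 0.0]
ft_force: [0.3, -0.9, -0.3]
width: 87.5
grasp_force: 0.0
```

servo_tool:
  plan:
    - [[-1, 0.38, 0.865, 0, 0.07, -0.394, 0], [-1, 0.38, 0.865, 0, 0.07, -0.394, 0], [-1, 0.38, 0.865, 0, 0.07, -0.394, 0], [-1, 0.38, 0.865, 0, 0.07, -0.394, 0], [-1, 0.38, 0.865, 0, 0.07, -0.394, 0]]

```text
t: 0.93
ee_pos: [392.1, -229.4, 302.6]
orientation: [-3.102, -0.272, -0.274]
ft_force: [0.0, 0.6, 0.1]
width: 87.7
grasp_force: 0.0
```

servo_tool:
  plan:
    - [[-1, 0.38, 0.865, 0, 0, 0, 0], [-1, 0.38, 0.865, 0, 0, 0, 0], [-1, 0.38, 0.865, 0, 0, 0, 0], [-1, 0, 0, -0.9, 0, 0, 0], [-1, 0, 0, -0.9, 0, 0, 0]]

```text
t: 1.35
ee_pos: [439.5, -125.6, 231.7]
orientation: [-3.103, -0.281, -0.281]
ft_force: [-0.1, -0.1, -1.2]
width: 87.9
grasp_force: 0.0
```

servo_tool:
  plan:
    - [[-1, 0, 0, -0.94, 0, 0, 0], [-1, 0, 0, -0.94, 0, 0, 0], [-1, 0, 0, -0.94, 0, 0, 0], [-1, 0, 0, 0, 0, 0, 0], [-1, 0, 0, 0, 0, 0, 0]]

```text
t: 1.77
ee_pos: [436.0, -126.7, 116.1]
orientation: [-3.1, -0.272, -0.262]
ft_force: [0.4, 0.0, -0.0]
width: 87.9
grasp_force: 0.0
```

```bash
python3 - <<'E'
from workcell import vision
import cv2
a=vision.get_image("side")[150:310,240:440,::-1]
cv2.imwrite("pics/c1.png",cv2.resize(a,None,fx=3.75,fy=3.75,interpolation=cv2.INTER_CUBIC))
E
```

```text
(no output)
```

View pics/c1.png

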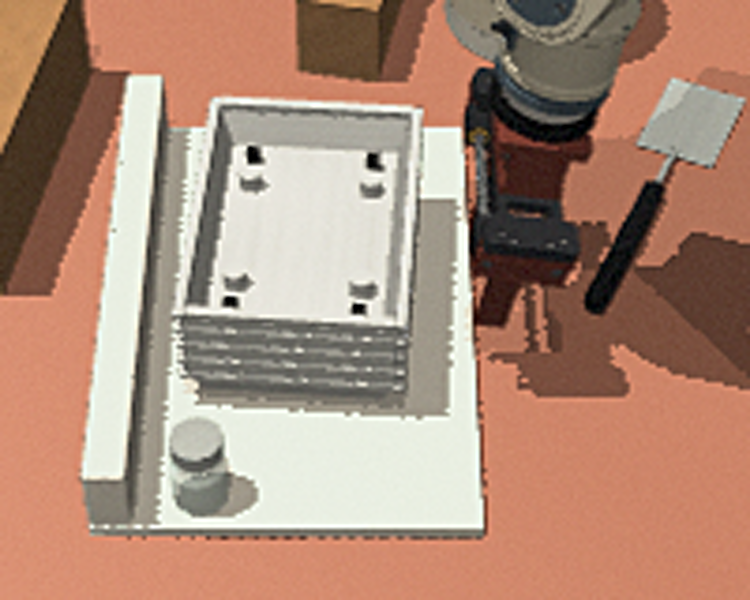

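The gripper is behind the stack and clear of it. I'll approach slowly along the board's x.

servo_tool:
  plan:
    - [[-1, 0.123, 0.022, 0, 0, 0, 0], [-1, 0.123, 0.022, 0, 0, 0, 0], [-1, 0.123, 0.022, 0, 0, 0, 0], [-1, 0.123, 0.022, 0, 0, 0, 0], [-1, 0.123, 0.022, 0, 0, 0, 0]]

```text
t: 2.23
ee_pos: [463.4, -123.0, 119.4]
orientation: [-3.103, -0.274, -0.276]
ft_force: [-0.7, -0.2, 0.2]
width: 87.9
grasp_force: 0.0
```

servo_tool:
  plan:
    - [[-1, 0.074, 0.013, 0, 0, 0, 0], [-1, 0.074, 0.013, 0, 0, 0, 0], [-1, 0.074, 0.013, 0, 0, 0, 0], [-1, 0.074, 0.013, 0, 0, 0, 0], [-1, 0.074, 0.013, 0, 0, 0, 0]]

```text
t: 2.65
ee_pos: [476.5, -120.2, 117.6]
orientation: [-3.102, -0.273, -0.269]
ft_force: [-3.6, -1.5, 2.4]
width: 87.8
grasp_force: 1.9
```

servo_tool:
  plan:
    - [[-1, 0.074, 0.013, 0, 0, 0, 0], [-1, 0.074, 0.013, 0, 0, 0, 0], [-1, 0.074, 0.013, 0, 0, 0, 0], [-1, 0.074, 0.013, 0, 0, 0, 0], [-1, 0.074, 0.013, 0, 0, 0, 0]]

```text
t: 3.07
ee_pos: [491.7, -117.7, 117.7]
orientation: [-3.102, -0.273, -0.271]
ft_force: [-2.8, -2.0, -0.9]
width: 88.1
grasp_force: 1.5
```

servo_tool:
  plan:
    - [[-1, 0.074, 0.013, 0, 0, 0, 0], [-1, 0.074, 0.013, 0, 0, 0, 0], [-1, 0.074, 0.013, 0, 0, 0, 0], [-1, 0.05, 0.009, 0, 0, 0, 0], [-1, 0.05, 0.009, 0, 0, 0, 0]]

```text
t: 3.48
ee_pos: [504.6, -115.2, 117.7]
orientation: [-3.102, -0.274, -0.271]
ft_force: [-2.4, -0.3, -0.6]
width: 87.8
grasp_force: 1.7
```

```bash
python3 - <<'E'
from workcell import vision
import cv2
a=vision.get_image("side")[150:310,240:440,::-1]
cv2.imwrite("pics/c2.png",cv2.resize(a,None,fx=3.75,fy=3.75,interpolation=cv2.INTER_CUBIC))
E
```

```text
(no output)
```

View pics/c2.png

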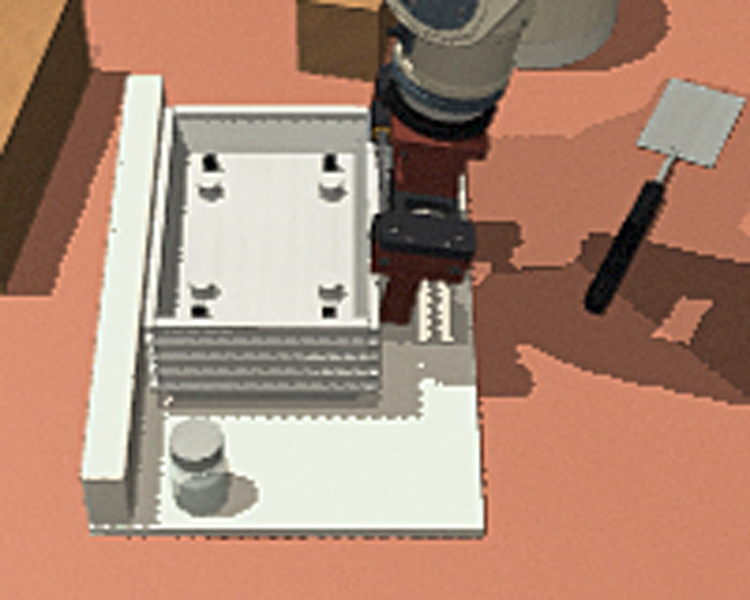

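The stack has squared up to the fingers and the rail is close ahead of it. The rim's left end is at about (150,325) crop px. I'll continue at 1.5–2 mm per row.

servo_tool:
  plan:
    - [[-1, 0.05, 0.009, 0, 0, 0, 0], [-1, 0.05, 0.009, 0, 0, 0, 0], [-1, 0.05, 0.009, 0, 0, 0, 0], [-1, 0.04, 0.007, 0, 0, 0, 0], [-1, 0.04, 0.007, 0, 0, 0, 0]]

```text
t: 3.95
ee_pos: [513.2, -113.8, 117.7]
orientation: [-3.102, -0.274, -0.269]
ft_force: [-11.1, -6.9, 4.6]
width: 87.3
grasp_force: 5.6
```

servo_tool:
  plan:
    - [[-1, 0.02, 0.0035, 0, 0, 0, 0], [-1, 0, 0, 0, 0, 0, 0], [-1, 0, 0, 0, 0, 0, 0]]

```text
t: 4.2
ee_pos: [513.2, -113.8, 117.6]
orientation: [-3.102, -0.273, -0.267]
ft_force: [-8.8, -5.3, 3.6]
width: 87.7
grasp_force: 4.4
```

servo_tool:
  plan:
    - [[-1, 0.03, 0.005, 0, 0, 0, 0], [-1, 0, 0, 0, 0, 0, 0], [-1, 0, 0, 0, 0, 0, 0], [-1, 0, 0, 0, 0, 0, 0]]

```text
t: 4.53
ee_pos: [513.5, -113.5, 117.4]
orientation: [-3.102, -0.274, -0.264]
ft_force: [-12.6, -5.8, 4.9]
width: 87.7
grasp_force: 6.0
```

```bash
python3 - <<'E'
from workcell import vision
import cv2
a=vision.get_image("side")[150:310,240:440,::-1]
b=vision.get_image("top")[145:305,255:460,::-1]
cv2.imwrite("pics/side1.png",cv2.resize(a,None,fx=3.75,fy=3.75,interpolation=cv2.INTER_CUBIC))
cv2.imwrite("pics/c3.png",cv2.resize(b,None,fx=3.75,fy=3.75,interpolation=cv2.INTER_CUBIC))
E
```

```text
(no output)
```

View pics/c3.png

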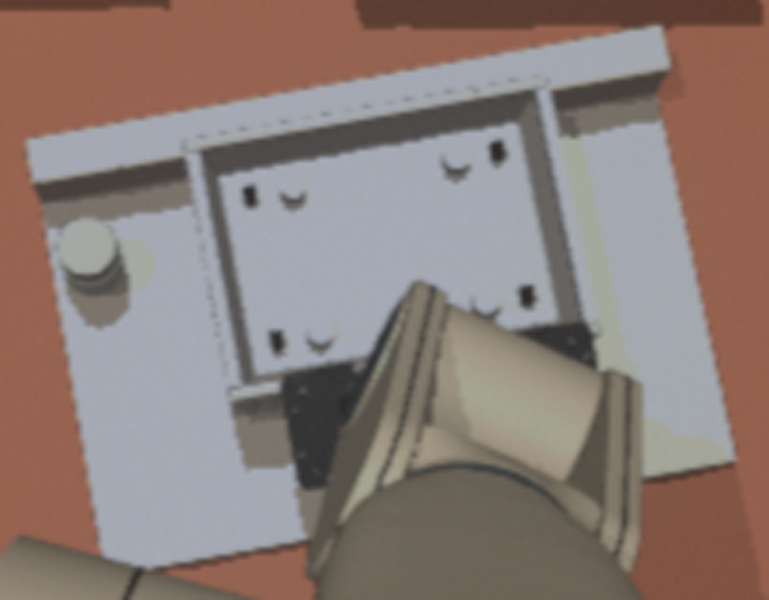

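The stack is against the rail and parallel to it: the rim slope and rail slope are both about 10.2°. Push force is about 13 N. Next is the grasp geometry.

```bash
python3 - <<'E'
import numpy as np
from h import *
f=lambda L:[(u/3.75+255-.37,v/3.75+145-.37) for u,v in L]
r=unproj("top",f([(185,143),(548,78),(234,394)]),111);print(r.round(1).tolist(),np.linalg.norm(r[0]-r[1]),np.linalg.norm(r[0]-r[2]))
y=(r[0]-r[1])[:2];y/=np.linalg.norm(y);x=np.array([y[1],-y[0]]);print(np.degrees(np.arctan2(x[1],x[0])))
c=(r[1]+r[2])[:2]/2
# from contact: finger front at TCP + 80*sin10... 
tip=np.array([513.5,-113.5])+x*80*np.sin(np.radians(9.8))
print("c",c,"tip fwd of near edge by",(tip-c)@x+80,"lateral tip",(tip-c)@y)
for lat in(-75,75):
    g=c+x*(-76)+y*lat; print("grip",lat,g,"far corner",c+x*80-y*110*np.sign(lat))
print("pail",unproj("top",[(541,273)],160))
from workcell import readout;print(readout.get_obs()['qpos'])
E
```

```text
[[671.6, 32.0, 111.0], [709.7, -184.0, 111.0], [520.9, 3.6, 111.0]] 219.39189358213673 153.36593002357876
9.999877072487807
c [615.28486117 -90.23996671] tip fwd of near edge by -10.660811654125311 lateral tip -5.2321291873748565
grip -75 [ 553.46289848 -177.29767705] far corner [674.96844409  31.98061228]
grip 75 [527.41598877 -29.57645822] far corner [ 713.17057834 -184.67717534]
pail [[ 461.90435488 -463.48444981  160.        ]]
[-0.27297665  0.54679122  2.02264588  0.18272842  0.42546066  0.96095695]
```

servo_tool:
  plan:
    - [[-1, -0.6, -0.105, 0, 0, 0, 0], [-1, -0.6, -0.105, 0, 0, 0, 0], [-1, 0, 0, 0.85, -0.07, 0.394, 0], [-1, 0, 0, 0.85, -0.07, 0.394, 0], [-1, 0, 0, 0.85, -0.07, 0.394, 0]]

```text
t: 5.05
ee_pos: [468.0, -122.4, 221.5]
orientation: [-3.123, -0.273, -0.108]
ft_force: [0.9, -0.3, -0.5]
width: 87.7
grasp_force: 0.0
```

servo_tool:
  plan:
    - [[-1, 0, 0, 0.85, -0.07, 0.394, 0], [-1, 0, 0, 0, -0.07, 0.394, 0], [-1, 0, 0, 0, 0, 0, 1], [-1, 0, 0, 0, 0, 0, 1], [-1, 0, 0, 0, 0, 0, 1]]

```text
t: 5.47
ee_pos: [469.2, -122.0, 255.0]
orientation: [3.064, 0.688, 0.006]
ft_force: [0.6, 0.2, 0.4]
width: 87.6
grasp_force: 0.0
```

servo_tool:
  plan:
    - [[-1, 0.15, -0.08, 0, 0, 0, 1], [-1, 0.15, -0.08, 0, 0, 0, 1], [-1, 0.15, -0.08, 0, 0, 0, 1], [-1, 0.15, -0.08, 0, 0, 0, 1], [-1, 0.15, -0.08, 0, 0, 0, 1]]

```text
t: 5.88
ee_pos: [499.2, -138.2, 254.6]
orientation: [2.842, 1.334, 0.004]
ft_force: [-0.5, 0.1, 0.2]
width: 87.6
grasp_force: 0.0
```

servo_tool:
  plan:
    - [[-1, 0.15, -0.08, 0, 0, 0, 1], [-1, 0.15, -0.08, 0, 0, 0, 1], [-1, 0.15, -0.08, 0, 0, 0, 1], [-1, 0.15, -0.08, 0, 0, 0, 1], [-1, 0.15, -0.08, 0, 0, 0, 1]]

```text
t: 6.3
ee_pos: [529.2, -154.2, 254.6]
orientation: [2.485, 1.917, 0.003]
ft_force: [0.0, -0.0, -0.1]
width: 87.6
grasp_force: 0.0
```

servo_tool:
  plan:
    - [[-1, 0.15, -0.08, 0, 0, 0, 1], [-1, 0.15, -0.08, 0, 0, 0, 1], [-1, 0.15, -0.08, 0, 0, 0, 1], [-1, 0.15, -0.08, 0, 0, 0, 1], [-1, 0.15, -0.08, 0, 0, 0, 1]]

```text
t: 6.72
ee_pos: [559.2, -170.2, 254.6]
orientation: [2.011, 2.41, 0.002]
ft_force: [0.8, 0.5, 0.2]
width: 87.8
grasp_force: 0.0
```

```bash
python3 - <<'E'
from workcell import readout
import numpy as np
from scipy.spatial.transform import Rotation as R
o=readout.get_obs();M=R.from_rotvec(o['orientation']).as_matrix()
print(o['t'],o['ee_pos'],o['qpos'][5],M.round(3),np.degrees(np.arctan2(-M[1,1],-M[0,1])))
for p in((0,0),):
  # remaining correction to target: tool y along -/+ board x (10 deg)
  a=np.radians(10);s=np.sign(M[0,1]);Y=s*np.array([np.cos(a),np.sin(a),0]);Z=np.array([0,0,-1]);T=np.c_[np.cross(Y,Z),Y,Z]
  print("turn units",(np.degrees(R.from_matrix(T@M.T).as_rotvec())/5).round(3),"shift units to z=220",((np.array([552.7,-167.2,220])-o['ee_pos'])/40).round(3))
E
```

```text
6.7167 [ 559.2019824  -170.20047412  254.63082351] -0.4959460930924734 [[-0.179  0.984  0.003]
 [ 0.984  0.179 -0.001]
 [-0.001  0.003 -1.   ]] -169.70017376658018
turn units [ 0.008  0.037 -0.06 ] shift units to z=220 [-0.163  0.075 -0.866]
```

servo_tool:
  plan:
    - [[-1, -0.163, 0.075, -0.6, 0, 0.03, -0.06], [-1, 0, 0, -0.6, 0, 0, 0], [-1, 0, 0, -0.4, 0, 0, 0], [-1, 0, 0, -0.24, 0, 0, 0], [-1, 0, 0, 0, 0, 0, 0]]

```text
t: 7.13
ee_pos: [551.0, -166.7, 178.8]
orientation: [-2.022, -2.4, 0.003]
ft_force: [-0.9, 1.0, -0.4]
width: 87.8
grasp_force: 0.0
```

```bash
python3 - <<'E'
from workcell import vision
import cv2
a=vision.get_image("side")[150:270,260:420,::-1]
cv2.imwrite("pics/c4.png",cv2.resize(a,None,fx=5,fy=5,interpolation=cv2.INTER_CUBIC))
E
```

```text
(no output)
```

View pics/c4.png

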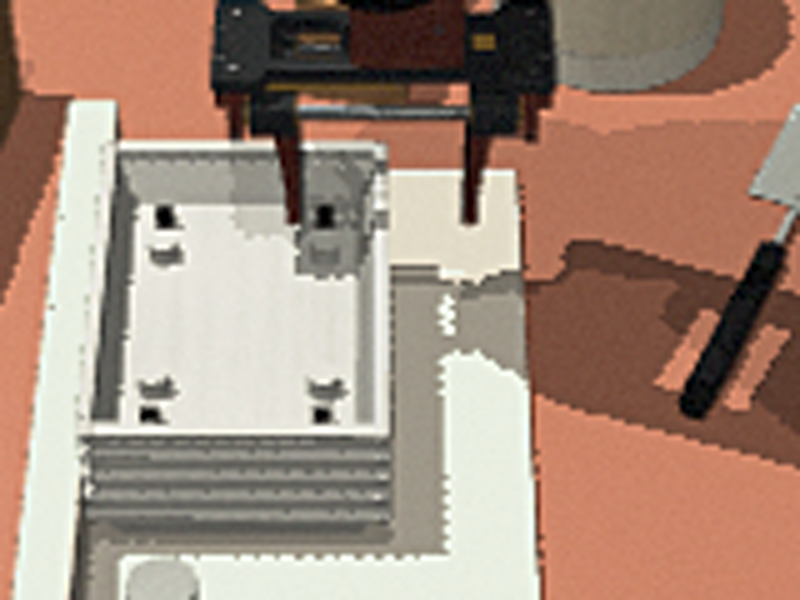

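The fingers straddle the near rim evenly: tips at crop x 295 and 472, midpoint 383, rim at 382. Closing now.

servo_tool:
  plan:
    - [[0.3, 0, 0, 0, 0, 0, 0], [0.6, 0, 0, 0, 0, 0, 0], [0.8, 0, 0, 0, 0, 0, 0], [1, 0, 0, 0, 0, 0, 0], [1, 0, 0, 0, 0, 0, 0]]

```text
t: 7.6
ee_pos: [551.5, -167.0, 180.9]
orientation: [-2.024, -2.402, 0.002]
ft_force: [-0.6, 0.3, 0.2]
width: 57.8
grasp_force: 0.0
```

servo_tool:
  plan:
    - [[1, 0, 0, 0, 0, 0, 0], [1, 0, 0, 0, 0, 0, 0], [1, 0, 0, 0, 0, 0, 0]]

```text
t: 7.85
ee_pos: [551.2, -166.9, 180.3]
orientation: [-2.023, -2.401, 0.003]
ft_force: [-0.0, -0.0, -0.3]
width: 38.1
grasp_force: 0.0
```

servo_tool:
  plan:
    - [[1, 0, 0, 0, 0, 0, 0], [1, 0, 0, 0, 0, 0, 0], [1, 0, 0, 0, 0, 0, 0], [1, 0, 0, 0, 0, 0, 0], [1, 0, 0, 0, 0, 0, 0]]

```text
t: 8.27
ee_pos: [551.3, -166.9, 180.3]
orientation: [-2.023, -2.401, 0.002]
ft_force: [-0.4, 0.3, 0.1]
width: 8.8
grasp_force: 28.6
```

servo_tool:
  plan:
    - [[1, 0, 0, 0, 0, 0, 0], [1, 0, 0, 0, 0, 0, 0]]

```text
t: 8.43
ee_pos: [551.3, -166.9, 180.3]
orientation: [-2.023, -2.401, 0.002]
ft_force: [1.0, 0.8, -0.4]
width: 9.1
grasp_force: 28.6
```

Gripped at the expected bead width of about 8.8 mm, with no side load. Next I peel the near-right corner by turning about the far-left corner.

servo_tool:
  plan:
    - [[1, 0.012, 0.025, 0.082, -0.135, 0.066, 0], [1, 0.012, 0.025, 0.082, -0.135, 0.066, 0], [1, 0.012, 0.025, 0.082, -0.135, 0.066, 0], [1, 0, 0, 0, 0, 0, 0]]

```text
t: 8.77
ee_pos: [552.8, -163.7, 190.9]
orientation: [2.018, 2.396, -0.065]
ft_force: [-1.0, -1.4, -1.1]
width: 8.1
grasp_force: 28.1
```

servo_tool:
  plan:
    - [[1, 0.012, 0.025, 0.082, -0.135, 0.066, 0], [1, 0.012, 0.025, 0.082, -0.135, 0.066, 0], [1, 0, 0, 0, 0, 0, 0]]

```text
t: 9.02
ee_pos: [554.1, -161.7, 197.6]
orientation: [2.013, 2.39, -0.103]
ft_force: [-0.6, -1.2, -1.1]
width: 7.8
grasp_force: 28.7
```

```bash
python3 - <<'E'
from workcell import vision
import cv2
a=vision.get_image("side")[150:270,260:420,::-1]
cv2.imwrite("pics/c5.png",cv2.resize(a,None,fx=5,fy=5,interpolation=cv2.INTER_CUBIC))
E
```

```text
(no output)
```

View pics/c5.png

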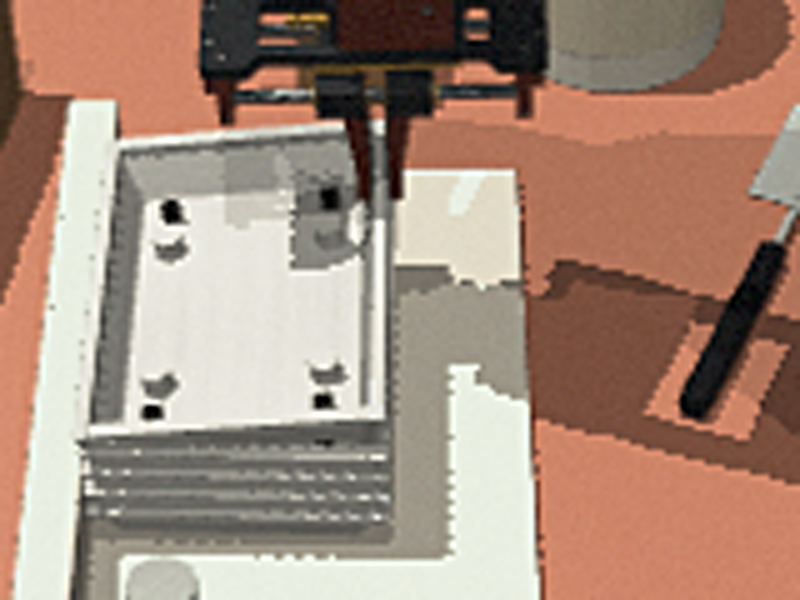

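The tray follows the gripper: near-right corner up about 18 mm, near-left about 10 mm, and far-left still at (83,437) as before. I'll peel slightly further and then lift off slowly.

servo_tool:
  plan:
    - [[1, 0.012, 0.025, 0.078, -0.135, 0.066, 0], [1, 0.012, 0.025, 0.078, -0.135, 0.066, 0], [1, 0, 0, 0.05, 0, 0, 0], [1, 0, 0, 0.05, 0, 0, 0], [1, 0, 0, 0.05, 0, 0, 0]]

```text
t: 9.48
ee_pos: [554.4, -159.7, 208.9]
orientation: [2.009, 2.385, -0.142]
ft_force: [1.6, 0.3, -4.5]
width: 7.8
grasp_force: 29.6
```

servo_tool:
  plan:
    - [[1, 0, 0, 0.08, 0, 0, 0], [1, 0, 0, 0.08, 0, 0, 0], [1, 0, 0, 0.08, 0, 0, 0], [1, 0, 0, 0.08, 0, 0, 0], [1, 0, 0, 0.08, 0, 0, 0]]

```text
t: 9.9
ee_pos: [554.2, -160.0, 225.2]
orientation: [2.01, 2.385, -0.142]
ft_force: [-0.3, -0.0, -3.2]
width: 7.5
grasp_force: 30.0
```

servo_tool:
  plan:
    - [[1, 0, 0, 0.1, 0, 0, 0], [1, 0, 0, 0.1, 0, 0, 0], [1, 0, 0, 0.1, 0, 0, 0], [1, 0, 0, 0.1, 0, 0, 0], [1, 0, 0, 0.1, 0, 0, 0]]

```text
t: 10.32
ee_pos: [554.5, -159.9, 245.4]
orientation: [2.009, 2.384, -0.142]
ft_force: [0.7, 0.3, -2.4]
width: 7.6
grasp_force: 30.0
```

```bash
python3 - <<'E'
from workcell import vision
import cv2
a=vision.get_image("side")[130:280,240:440,::-1]
cv2.imwrite("pics/c6.png",cv2.resize(a,None,fx=4,fy=4,interpolation=cv2.INTER_CUBIC))
E
```

```text
(no output)
```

View pics/c6.png

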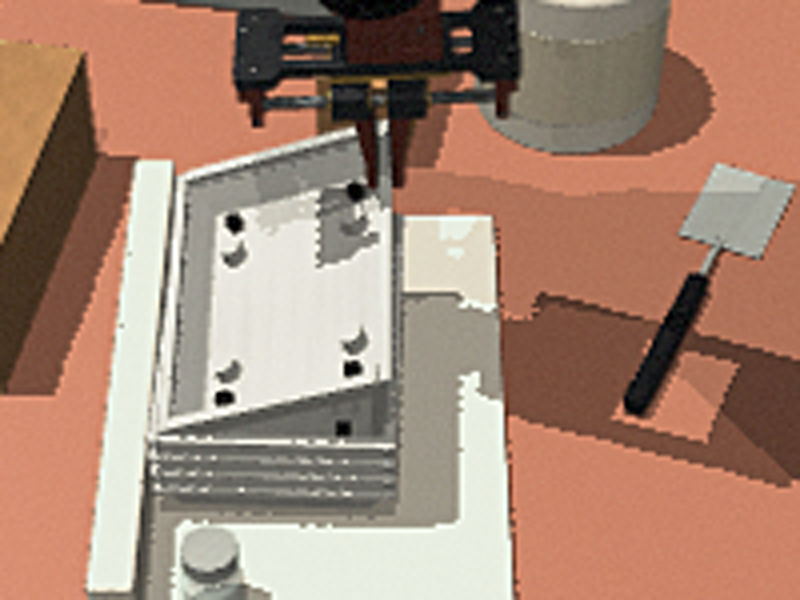

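The near edge is up about 60 mm, but the tray is pivoting in the pads and its far-left side still rests on the stack. I'll lift while tilting the tool back to raise the far side, then measure the tray's tilt numerically.

servo_tool:
  plan:
    - [[1, -0.06, -0.01, 0.25, 0.07, -0.394, 0], [1, -0.06, -0.01, 0.25, 0.07, -0.394, 0], [1, -0.06, -0.01, 0.25, 0.07, -0.394, 0], [1, -0.06, -0.01, 0.25, 0.07, -0.394, 0], [1, -0.06, -0.01, 0.25, 0.07, -0.394, 0]]

```text
t: 10.78
ee_pos: [542.3, -161.8, 295.4]
orientation: [1.946, 2.294, 0.067]
ft_force: [0.5, 0.8, -2.9]
width: 7.7
grasp_force: 30.0
```

```bash
cat > m.py <<'E'
import cv2,numpy as np,os,time
from h import *
from scipy.optimize import least_squares
from scipy.spatial.transform import Rotation as R
from workcell import readout
def blobs(im,x0,x1,y0,y1):
    g=im[y0:y1,x0:x1].astype(int).max(2); m=(g<45).astype(np.uint8)
    n,l,s,c=cv2.connectedComponentsWithStats(m)
    return [((c[i]+[x0,y0]).round(1).tolist(),int(s[i,4])) for i in range(1,n) if 3<=s[i,4]<=60]
if __name__=="__main__":
    print("init",blobs(cv2.imread("pics/side0.png"),285,355,175,250))
    im=vision.get_image("side")[:,:,::-1];cv2.imwrite("pics/s_%d.png"%time.time(),im)
    print("now",blobs(im,270,360,110,260))
    o=readout.get_obs();print(o['t'],o['ee_pos'].tolist(),o['orientation'].tolist(),o['ft_force'],o['moment'])
E
python3 m.py
```

```text
init [([306.9, 190.6], 11), ([338.8, 192.7], 10), ([301.1, 229.7], 7), ([335.0, 231.5], 6)]
now [([308.4, 112.7], 12), ([314.5, 112.5], 4), ([306.6, 118.8], 5), ([309.7, 124.0], 6), ([321.8, 124.2], 4), ([315.5, 135.5], 4), ([308.3, 138.0], 6), ([333.0, 146.5], 4), ([332.8, 162.3], 10), ([311.2, 176.3], 12), ([330.8, 212.0], 4), ([307.9, 223.7], 9), ([291.0, 236.4], 7), ([325.4, 236.7], 9)]
10.8333 [542.2345282094064, -162.07253264092358, 297.21946219730665] [1.9440321009658226, 2.291374942917546, 0.07040383413854827] [-0.94076664 -0.00760871 -1.77006879] [-0.13062613  0.1162866   0.01145196]
```

```bash
cat > fit.py <<'E'
from m import *
ini=unproj("side",[(306.9,190.6),(338.8,192.7),(301.1,229.7),(335.0,231.5)],78)  # FR NR FL NL
D=np.abs((ini-ini.mean(0))@R.from_euler('z',5.3,degrees=True).as_matrix()).mean(0)
X=np.array([[1,-1],[-1,-1],[1,1],[-1,1]])*D[:2];X=np.c_[X,np.full(4,2.)]
G=np.array([-76,-65,30.])
def fit(px,o):
    M=R.from_rotvec(o['orientation']).as_matrix();g=np.array(o['ee_pos'])+M@[0,0,75]
    def f(p):
        r=R.from_rotvec(p[:3]);t=p[3:]
        return np.r_[(proj("side",r.apply(X)+t)-px).ravel()*2,(r.apply(G)+t-g)/2]
    s=least_squares(f,[0,0,.17,*(g+[76,65,-30])]);r=R.from_rotvec(s.x[:3]);T=s.x[3:]
    B=R.from_euler('z',-10,degrees=True)*r
    print("D",D,"cost",s.cost,"z-tilt deg",np.degrees(np.arccos(r.as_matrix()[2,2])),"board-frame xyz euler",B.as_euler('zyx',degrees=True)[::-1].round(1))
    print("center z",(r.apply([0,0,17.5])+T).round(0),"corner rim z FL FR NL NR",[(r.apply([a*80,b*110,35])+T)[2].round() for a in(1,-1) for b in(1,-1)],"lowest",min((r.apply([a*63,b*93,0])+T)[2] for a in(1,-1) for b in(1,-1)))
if __name__=="__main__":
    import sys,json
    fit(np.array(json.loads(sys.argv[1])),readout.get_obs())
E
python3 fit.py "[[311.2,176.3],[332.8,162.3],[307.9,223.7],[330.8,212.0]]"
```

```text
D [4.50861537e+01 7.41803391e+01 4.26325641e-14] cost 8.369938759850951 z-tilt deg 47.750818704176346 board-frame xyz euler [-12.7  46.4  -2.9]
center z [ 595. -112.  145.] corner rim z FL FR NL NR [np.float64(73.0), np.float64(129.0), np.float64(184.0), np.float64(240.0)] lowest 65.62241755445201
```

The fit says the tray has pivoted down about 46° in the pads and its far end is inside the lower tray. I'll tilt the tool back while lifting, so the wall seats against the outer finger and the tray comes up level.

servo_tool:
  plan:
    - [[1, 0, 0, 0.25, 0, 0, 0], [1, -0.06, -0.01, 0.2, 0.07, -0.394, 0], [1, -0.06, -0.01, 0.2, 0.07, -0.394, 0], [1, -0.06, -0.01, 0.1, 0.07, -0.394, 0], [1, -0.06, -0.01, 0.1, 0.07, -0.394, 0]]

```text
t: 11.25
ee_pos: [532.9, -163.5, 329.6]
orientation: [1.888, 2.214, 0.225]
ft_force: [0.1, -0.7, -3.3]
width: 7.3
grasp_force: 30.6
```

servo_tool:
  plan:
    - [[1, -0.06, -0.01, 0.1, 0.07, -0.394, 0], [1, -0.06, -0.01, 0.1, 0.07, -0.394, 0], [1, -0.06, -0.01, 0.1, 0.07, -0.394, 0], [1, -0.06, -0.01, 0.1, 0.07, -0.394, 0], [1, -0.06, -0.01, 0.1, 0.07, -0.394, 0]]

```text
t: 11.67
ee_pos: [520.4, -165.5, 349.3]
orientation: [1.811, 2.109, 0.406]
ft_force: [-0.4, 0.2, -2.7]
width: 7.3
grasp_force: 30.7
```

```bash
python3 m.py | tail -n +2
```

```text
now [([353.6, 111.8], 42), ([356.4, 124.6], 41), ([347.0, 134.0], 3), ([331.9, 144.6], 14), ([305.8, 155.4], 13), ([326.2, 194.9], 10), ([299.5, 204.0], 12), ([291.2, 236.1], 10), ([325.1, 236.9], 8)]
11.7167 [519.8897596559495, -165.49960085155237, 349.6311377191864] [1.809723165451483, 2.1076177710627095, 0.40774763427025357] [-0.47199279 -0.0982127  -2.60888087] [-0.13314761  0.41922772  0.00081985]
```

```bash
python3 fit.py "[[305.8,155.4],[331.9,144.6],[299.5,204.0],[326.2,194.9]]"
```

```text
D [4.50861537e+01 7.41803391e+01 4.26325641e-14] cost 3.4513871798486444 z-tilt deg 39.69239582001173 board-frame xyz euler [-12.2  38.1  -6.3]
center z [ 605. -113.  210.] corner rim z FL FR NL NR [np.float64(147.0), np.float64(208.0), np.float64(240.0), np.float64(300.0)] lowest 134.9152360300397
```

The tray is fully off the stack and carried, following the tool at 38° of tilt. I'll keep tilting back and take out the roll.

servo_tool:
  plan:
    - [[1, -0.05, -0.01, -0.04, 0.19, -0.373, 0], [1, -0.05, -0.01, -0.04, 0.19, -0.373, 0], [1, -0.05, -0.01, -0.04, 0.19, -0.373, 0], [1, -0.05, -0.01, -0.04, 0.19, -0.373, 0], [1, -0.05, -0.01, -0.04, 0.19, -0.373, 0]]

```text
t: 12.13
ee_pos: [510.7, -167.6, 341.0]
orientation: [1.758, 2.009, 0.627]
ft_force: [0.6, 0.5, -4.1]
width: 7.9
grasp_force: 31.1
```

servo_tool:
  plan:
    - [[1, -0.05, -0.01, -0.04, 0.19, -0.373, 0], [1, -0.05, -0.01, -0.04, 0.19, -0.373, 0], [1, -0.05, -0.01, -0.04, 0.19, -0.373, 0], [1, -0.05, -0.01, -0.04, 0.19, -0.373, 0], [1, -0.05, -0.01, -0.04, 0.19, -0.373, 0]]

```text
t: 12.55
ee_pos: [500.7, -169.7, 333.0]
orientation: [1.694, 1.897, 0.835]
ft_force: [-0.1, 0.3, -3.3]
width: 7.6
grasp_force: 31.5
```

```bash
python3 m.py | tail -n +2; python3 -c "
from workcell import readout
print(readout.get_obs()['qpos'])"
```

```text
now [([349.2, 116.6], 8), ([327.7, 146.5], 14), ([296.2, 151.6], 13), ([318.5, 191.5], 8), ([284.8, 195.6], 9), ([328.1, 197.8], 12), ([291.2, 236.0], 10), ([325.1, 236.7], 7)]
12.6 [499.8973277056847, -169.53062714911783, 331.98290872273117] [1.694736320535578, 1.896990159945675, 0.8368772767384309] [-0.04482848  0.00773308 -3.61855179] [-0.29733643  0.79021901  0.00681467]
[-0.56221219  0.14025168  2.14128605  1.17304045  0.55264679 -1.62042195]
```

```bash
python3 fit.py "[[296.2,151.6],[327.7,146.5],[284.8,195.6],[318.5,191.5]]"
```

```text
D [4.50861537e+01 7.41803391e+01 4.26325641e-14] cost 1.683954203748616 z-tilt deg 19.94822791789642 board-frame xyz euler [-4.6 19.4 -8.8]
center z [620. -98. 236.] corner rim z FL FR NL NR [np.float64(213.0), np.float64(242.0), np.float64(263.0), np.float64(292.0)] lowest 187.71558792006073
```

servo_tool:
  plan:
    - [[1, -0.04, -0.007, -0.13, 0.15, -0.38, 0], [1, -0.04, -0.007, -0.13, 0.15, -0.38, 0], [1, -0.04, -0.007, -0.13, 0.15, -0.38, 0], [1, -0.04, -0.007, -0.13, 0.15, -0.38, 0], [1, -0.04, -0.007, -0.13, 0.15, -0.38, 0]]

```text
t: 13.02
ee_pos: [492.9, -171.2, 306.8]
orientation: [1.609, 1.778, 1.014]
ft_force: [0.6, -0.1, -2.7]
width: 7.7
grasp_force: 32.6
```

servo_tool:
  plan:
    - [[1, -0.04, -0.007, -0.13, 0.15, -0.38, 0], [1, -0.04, -0.007, -0.13, 0.15, -0.38, 0], [1, -0.04, -0.007, -0.13, 0.15, -0.38, 0], [1, -0.04, -0.007, -0.13, 0.15, -0.38, 0], [1, 0, 0, 0, 0, 0, 0]]

```text
t: 13.43
ee_pos: [485.8, -171.9, 284.3]
orientation: [1.54, 1.678, 1.149]
ft_force: [-0.8, 0.7, -3.5]
width: 7.5
grasp_force: 32.9
```

servo_tool:
  plan:
    - [[1, 0, 0, 0, 0, 0, 0], [1, 0, 0, 0, 0, 0, 0], [1, 0, 0, 0, 0, 0, 0], [1, 0, 0, 0, 0, 0, 0], [1, 0, 0, 0, 0, 0, 0]]

```text
t: 13.85
ee_pos: [486.8, -172.0, 286.6]
orientation: [1.534, 1.677, 1.149]
ft_force: [-0.5, 0.7, -4.0]
width: 7.7
grasp_force: 32.9
```

```bash
python3 m.py | tail -n +2; cp $(ls -t pics/s_*|head -1) pics/fin_side.png; python3 - <<'E'
import cv2
from workcell import vision
a=cv2.imread("pics/fin_side.png")[80:330,220:440];b=vision.get_image("top")[120:340,200:470,::-1]
a=cv2.resize(a,(396,450));b=cv2.resize(b,(400,326))
import numpy as np
c=np.zeros((450,796,3),np.uint8);c[:,:396]=a;c[:326,396:]=b;cv2.imwrite("pics/fin.png",c)
E
```

```text
now [([356.4, 120.6], 8), ([358.3, 129.9], 14), ([291.6, 153.6], 11), ([325.2, 154.6], 13), ([278.5, 194.5], 8), ([314.5, 195.5], 8), ([328.0, 197.5], 12), ([291.1, 235.9], 9), ([325.0, 237.0], 9)]
13.9 [486.7392700495973, -171.97642103882873, 286.5897990003595] [1.5343392989608169, 1.6767286944128148, 1.1489409059986029] [-0.61049103  0.19529491 -2.69087536] [-0.45187243  1.08635213  0.00236906]
```

View pics/fin.png

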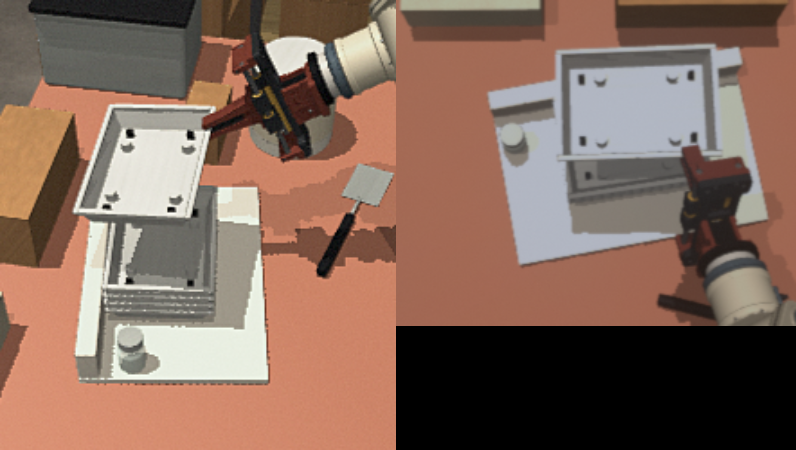

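The final picture shows the tray held roughly level above the stack, and the stack and bystanders in place. I'll check the numbers.

```bash
python3 fit.py "[[291.6,153.6],[325.2,154.6],[278.5,194.5],[314.5,195.5]]"; python3 - <<'E'
from h import *
p=unproj("side",[(291.1,235.9),(325.0,237.0),(328.0,197.5)],62)[:,:2] # FL NL NR
c=(p[0]+p[2])/2; a=np.radians(10); x=np.array([np.cos(a),np.sin(a)])
sc=np.array([692,-70.]);print("dist to stop",(sc-c)@x,c); d=p[2]-p[1];print("yaw",np.degrees(np.arctan2(d[0],-d[1])), np.degrees(np.arctan2(*(p[0]-p[1])[::-1])))
E
```

```text
D [4.50861537e+01 7.41803391e+01 4.26325641e-14] cost 1.3635895973588237 z-tilt deg 6.2153714529317226 board-frame xyz euler [-1.4  6.1 -9.4]
center z [627. -93. 231.] corner rim z FL FR NL NR [np.float64(236.0), np.float64(245.0), np.float64(252.0), np.float64(261.0)] lowest 203.5516713910764
dist to stop 84.62247268813599 [610.54271819 -95.35419651]
yaw 7.498407131855851 7.887465331880454
```

```bash
python3 - <<'E'
from h import *
def rep(px,z):
    p=unproj("side",px,z)[:,:2];c=(p[0]+p[2])/2;d=p[2]-p[1];e=p[0]-p[1];print(c,np.degrees(np.arctan2(d[0],-d[1])),np.degrees(np.arctan2(e[1],e[0])),np.linalg.norm(d),np.linalg.norm(e))
rep([(301.1,229.7),(335.0,231.5),(338.8,192.7)],78)   # initial: top view says c=580.7,-100.6 yaw 5.3
rep([(291.1,235.9),(325.0,237.0),(328.0,197.5)],62)
import cv2,glob
from m import blobs
from workcell import vision
# dots just before the grasp: top tray at the stop (top camera crop c3 dots)
f=lambda L:[(u/3.75+254.63,v/3.75+144.63) for u,v in L]
p=unproj("top",f([(250,196),(277,342),(527,296),(497,153)]),78)[:,:2];print("top, pushed home",(p[0]+p[2])/2, np.degrees(np.arctan2((p[2]-p[1])[0],-(p[2]-p[1])[1])))
im=vision.get_image("top")[:,:,::-1];cv2.imwrite("pics/topfin.png",im)
print(blobs(im,300,460,150,270))
E
```

```text
[ 583.23721244 -105.75053298] 5.867397984468849 6.269740393114706 147.26931817769554 89.72992212322079
[610.54271819 -95.35419651] 7.498407131855851 7.887465331880454 149.32137168244103 90.14098604138002
top, pushed home [615.43817838 -89.2694095 ] 10.203364768746276
[]
```

The side-camera check suggests the stack may have slipped back a few mm and turned about 3° during the lift. That is inside the limits but close to them, so I'll measure it better with the near edge of the rim in the top view.

```bash
python3 - <<'E'
from h import *
im=cv2.imread("pics/topfin.png").astype(np.float32).mean(2)
im0=cv2.imread("pics/top0.png").astype(np.float32).mean(2)
def prof(im,c,yaw,z,lats,rng):
    a=np.radians(yaw);x=np.array([np.cos(a),np.sin(a)]);y=np.array([-x[1],x[0]])
    for lat in lats:
        v=np.mean([cv2.remap(im,*[q.astype(np.float32) for q in proj("top",[[*(c+s*x+(lat+k)*y),z] for s in rng]).T[:,:,None]],cv2.INTER_CUBIC)[:,0] for k in(-8,-4,0,4,8)],0)
        print(lat,v.round().astype(int).tolist())
print("initial near rim, expect edges -80/-72");prof(im0,np.array([580.7,-100.6]),5.3,111,(-60,0,60),range(-96,-60,2))
print("now, lower rim");prof(im,np.array([615.3,-90.2]),10,95,(0,25,50,75,95),range(-106,-66,2))
print("board near edge (from -170)");prof(im,np.array([615.3,-90.2]),10,12,(-40,0,50,95),range(-190,-155,2))
E
```

```text
initial near rim, expect edges -80/-72
-60 [118, 118, 116, 102, 91, 82, 79, 80, 91, 134, 169, 176, 154, 121, 112, 133, 166, 176]
0 [119, 119, 109, 97, 89, 82, 80, 82, 101, 149, 174, 174, 142, 114, 115, 145, 172, 177]
60 [120, 117, 104, 94, 85, 80, 78, 83, 112, 159, 176, 167, 129, 112, 123, 158, 176, 173]
now, lower rim
0 [123, 122, 122, 118, 104, 96, 88, 83, 82, 86, 102, 114, 113, 100, 81, 77, 94, 102, 94, 90]
25 [123, 123, 124, 122, 110, 99, 91, 85, 81, 82, 93, 111, 114, 108, 86, 77, 87, 105, 108, 97]
50 [124, 124, 124, 124, 115, 102, 96, 88, 83, 82, 88, 106, 114, 111, 93, 79, 80, 99, 113, 112]
75 [124, 125, 125, 124, 119, 104, 98, 90, 84, 82, 83, 97, 113, 113, 102, 83, 78, 93, 111, 115]
95 [125, 125, 125, 125, 121, 109, 100, 94, 86, 82, 82, 92, 109, 113, 106, 87, 77, 81, 91, 97]
board near edge (from -170)
-40 [87, 90, 94, 97, 98, 96, 95, 95, 95, 93, 93, 93, 90, 77, 72, 105, 147, 153]
0 [116, 116, 115, 116, 116, 115, 116, 116, 116, 116, 116, 116, 107, 87, 82, 122, 171, 182]
50 [116, 117, 116, 117, 116, 116, 116, 116, 117, 117, 117, 117, 112, 90, 83, 125, 174, 182]
95 [118, 117, 117, 117, 117, 117, 117, 118, 118, 117, 118, 118, 110, 88, 85, 133, 175, 184]
```

Now the stack is about 7 mm off the stop (limit 12) and about 2–3° off square (limit 5). I'll confirm it hadn't moved yet at the peel step by comparing its lower-left region across the saved pictures.

```bash
python3 - <<'E'
import cv2,numpy as np
g=lambda f,s:cv2.resize(cv2.imread(f),None,fx=1/s,fy=1/s,interpolation=cv2.INTER_AREA).astype(np.float32)
def full(im,x0,y0):
    F=np.zeros((480,640,3),np.float32);F[y0:y0+im.shape[0],x0:x0+im.shape[1]]=im;return F.mean(2)
fr={"push":full(g("pics/side1.png",3.75),240,150),"pre":full(g("pics/c4.png",5),260,150),"peel":full(g("pics/c5.png",5),260,150),"lift":full(g("pics/c6.png",4),240,130),"fin":cv2.imread("pics/fin_side.png").astype(np.float32).mean(2)}
for n,(x0,x1,y0,y1) in {"left rims":(276,340,243,256)}.items():
    T=cv2.resize(fr["push"][y0:y1,x0:x1],None,fx=8,fy=8,interpolation=cv2.INTER_CUBIC)
    for k,F in fr.items():
        S=cv2.resize(F[y0-5:y1+5,x0-6:x1+6],None,fx=8,fy=8,interpolation=cv2.INTER_CUBIC)
        _,v,_,p=cv2.minMaxLoc(cv2.matchTemplate(S,T,cv2.TM_CCOEFF_NORMED));print(n,k,round(v,3),p[0]/8-6,p[1]/8-5)
E
```

```text
left rims push 0.995 0.125 0.0
left rims pre 0.991 0.125 0.0
left rims peel 0.788 0.375 0.0
left rims lift 0.689 1.125 -0.125
left rims fin 0.664 1.125 -0.125
```

At the peel step the stack had shifted less than 1 mm. The final state is within all the limits, so I'm handing in.

```bash
python3 -c "
from workcell import close_job
print(close_job())"
```

```text
the job is handed in; nothing more can be done
None
```

I pushed the stack square to the stop, peeled the top tray off near-right corner first, and handed in holding it about 6° off level and roughly 110 mm above the stack; during the lift the stack slipped back about 7 mm (limit 12) and turned 2–3° (limit 5), and no verdict came back.

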